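# Stand the knocked-over test-tube rack back up and push it home against the tray rim

### The arm

A 6-joint arm with a two-finger parallel gripper is mounted at the origin on the work surface. World frame = base frame: x ahead of the robot, y to its left, z up, the work surface at z = 0. Lengths are in mm, angles in rad, forces in N, time in s.
With the tool pointing down it reaches from about 300 to 775 mm from the base axis. Payload 14.6 kg.
Tool frame: the origin (TCP) lies at the very end of the fingers, on their centre line; the grasp point (between the pads) lies 19 mm behind it; z points along the fingers, y is the line along which they close (so a half turn about z gives the same grasp; the last joint's range is limited). The gripper opens to 94 mm and grips with 3 to 60 N. Pads are 16 mm wide; open, the fingers measure 119 mm over their backs; the gripper's body (75 mm by 177 mm) begins 78 mm behind the grasp point.
Start: joints at [1.281, 0.3, 1.521, -0, 1.321, -0.067], TCP at [121.527, 536.396, 205.446] pointing down, gripper open.
Joint ranges: [-3.03, 3.03], [-0.79, 2.21], [0.23, 2.52], [-1.04, 4.18], [0, 3.07], [-2.55, 2.55]. Speed limits (rad/s): [2.22, 2.22, 2.57, 3.14, 3.14, 3.14].

### API

Orientations are given as [roll, pitch, yaw] about the fixed x, y, z axes, in that order (R = Rz(yaw) Ry(pitch) Rx(roll)).
In Python, from cell import manip gives the robot as it stands.
- The arm moves only by the tool servo_tool, never from a script. Its argument "motion" is a list that holds one entry, the list of rows, each a list of 7 numbers: the shift along the world's x, y, z as a fraction of full scale, then the turn, a rotation vector about the world's x, y, z as a fraction of full scale, then the closure, from 0 (fully open) to 1 (shut). In form: [[[x, y, z, rx, ry, rz, gripper], ...]]. A call has 1 to 10 rows; each row is the pose to reach, as a shift and turn from the pose commanded when the call began, turning the shorter way round; what a row does not reach only later rows make up. Full scale, the value 1, is 0.5 m for a shift and pi rad for a turn. A row lasts 1/10 s, in which the tool goes at most 50 mm and 8.59 degrees, less where a joint would pass 70% of its speed; a pose out of reach is approached as far as the arm can. A call with a number of a shift or a turn outside -1 to 1 is refused whole. A call with a gripper value outside its range is refused whole. The fingers move at their own pace and stop on an object; "newtons" is the grip in N (left out, the last holds). Time passes only in rows, so rows that repeat a pose let the fingers close. It gives the time, the measured TCP pose, the force, the opening and the grip force at its end, in the units of the state.
- manip.read_state(): the state, without advancing time (a new reading comes with each control period).
- manip.camera(name): name is "scene" or "side" or "wrist"; returns a dict with "frame" (480x640x3 uint8, red, green, blue), "range_z" (480x640 float32, mm along the optical axis (not along the pixel's ray), 0 where there is no reading), "vfov" (degrees; the focal length in pixels is half the picture's height over the tangent of half this angle, whatever the lens; pixels are square), "cx", "cy" (the principal point, pixels), "cam_to_world" (4x4, takes a point from camera to world coordinates). Camera axes: x right, y down, z forward; pixel columns grow to the right and rows downward; lengths in mm; the calibration is good to about 2 mm. A picture is of the moment at which its call begins.
- manip.sign_off(): hands the job in; it is judged then, once.
The state is a dict: "clock": time; "joints": joint angles; "qd": joint speeds; "effort": joint torques, N m; "eef_pos": TCP position; "eef_rot": TCP orientation; "wrist_force": force on the tool from outside, world axes, zero at the start; "moment": the same for the moment, N m; "finger_gap": finger opening in mm; "finger_force": force on a finger pad.
Only numpy, scipy, OpenCV 4.12 (cv2) and the standard library are available. Lean on these libraries where they do the work, as an engineer would, in place of code of your own. Each camera call takes 0.05 s, during which the arm holds its last target. There are 200 camera calls.

### The job

The empty white test-tube rack has been knocked over in the tray and lies on its side. Push it over with the fingertips so that it stands on its feet again, then push it along the blue mat until its long side is flush against the tray's far rim. It is smeared with dye, so only push it and never pick it up, and leave the other things where they stand.

Things in the scene. Friction and masses are not known exactly. Their poses are not given: they have to be found in the camera images.
- rack: knocked-over empty white test-tube rack: 196 long, 88 deep, 68 high standing, 0.17-0.34 kg. Origin at its centre; x points out of its underside, y along its length. At the start it lies on a long side: z up, origin 44 above the mat, x level, roughly away from the robot, holed top face (x -34) towards the robot. Standing: x straight down, origin 34 above the mat. Friction on the mat 0.5-0.7
- edge_foot_low (a point): middle of the rack's long bottom edge at x +34, z -44 of rack: the edge it turns about when tipped onto its feet. Its weight lies nearer the underside (centre of mass about 6 from the origin towards +x): tipped about 33 degrees it passes the balance point and falls onto its feet by itself
- edge_foot_high (a point): middle of the other long edge of the underside (x +34, z +44 of rack). The foot is a closed slab 18 thick. When the rack stands, pushing close to the mat, on this slab, slides it without tipping it
- edge_top_low (a point): middle of the long edge of the holed top face that lies on the mat at the start (x -34, z -44 of rack)
- edge_top_high (a point): middle of the upper long edge of the holed top face at the start (x -34, z +44 of rack; the top plate is 8 thick). Pushed on the top face within about 15 of this edge, towards the underside, the rack tips; pushed lower it may slide instead
- tray: fixed dark grey tray, 400 x 640, with a blue mat; the mat's surface is 6 above the table. Rim 12 thick, its top 22 above the table. Origin under its centre on the table; x points to the far rim (roughly away from the robot), y along the far rim. The inner face of the far rim is at x = +188 in this frame, the side rims' at y = +-308
- far_rim (a point): middle of the far rim's inner face, at its top edge (tray x +188)
- mortar: white porcelain mortar with its pestle leaning in it, 90 wide, 70 high; on the tray. Leave alone. Origin under its centre
- beaker: small clear glass beaker, 56 wide, 70 high; on the tray. Leave alone. Origin under its centre
- petri_dish: clear plastic petri dish, 88 wide, 14 high; on the tray. Leave alone. Origin under its centre
- dropper_bottle: amber dropper bottle with black rubber bulb, 34 wide, 100 high; on the tray. Leave alone. Origin under its centre
- tube_rack: second white rack, standing on the table beside the tray with five 157 mm tall glass tubes in it; 196 x 88 footprint, long side roughly along the tray's side rim. Leave alone. Origin under its centre
- wash_bottle: white wash bottle with red cap and spout, 68 wide, 195 high; on the table beside the tray. Leave alone. Origin under its centre

How it is judged (in metres and radians):
On the way:
1. the rack stands on its feet on the mat (angle between rack's own x axis and vertical above 3.07 rad and height (world z) of rack between 0.037 and 0.043 m), for 0.2 s.
At the end, for the whole second after the job is handed in: The rack stands on its feet on the mat (within 4 degrees of upright), its long side parallel to the far rim within 3.4 degrees and its centre within 6 mm of where it is when touching the rim, at rest (all of step 1 and x of rack in the frame of tray between 0.138 and 0.148 m and angle between the y axis of rack and the y axis of tray, either way round below 0.06 rad and linear speed of rack below 0.01 m/s).
It fails at once if the rack is lifted: all its long edges are more than 15 mm above the mat (height (world z) of each of edge_foot_low, edge_foot_high, edge_top_low, edge_top_high above 0.021 m).
It fails at once if one of the other things is moved by more than 15 mm (distance of any of mortar, beaker, petri_dish, dropper_bottle, tube_rack, wash_bottle from where it was at the start of the episode above 0.015 m).
It also fails if it takes over 67 s, if anything falls off the work surface, if the arm or the gripper's body presses on something with over 40 N, if the wrist force passes 120 N, or if a joint passes its speed limit or range.

## Working session

There is one attempt and no reset: what is moved stays moved. The work goes in short steps, Python scripts to look and compute and a tool call to move; the robot and the scene stay as the last step left them, time stands still between calls to the robot, and variables do not carry over. Pictures are saved under pics/ and viewed, at most 10 in all, crops included, and the job is handed in when it is done.

Besides the shell and the picture viewer there is one more tool, called after "Request:" by a JSON object that holds its "name" and its "arguments", one argument or row to a line. servo_tool: Moves the arm, as the interface text tells. Its arguments: {"type":"object","properties":{"motion":{"type":"array"},"newtons":{"type":"number"}},"required":["motion"]}

```bash
mkdir -p pics
cat > h.py <<'E'
import numpy as np, cv2
from cell import manip
def cam(n,f=None):
    c=manip.camera(n)
    if f: cv2.imwrite('pics/'+f,c['frame'][:,:,::-1])
    z=c['range_z'];h,w=z.shape;fl=h/2/np.tan(np.radians(c['vfov'])/2)
    v,u=np.mgrid[:h,:w]
    P=np.stack([(u-c['cx'])/fl*z,(v-c['cy'])/fl*z,z,np.ones_like(z)],-1)@np.array(c['cam_to_world']).T
    P=P[...,:3];P[z==0]=np.nan
    return c,P
E
python3 - <<'E'
from h import *
for n in('scene','side'):
    c,P=cam(n,n+'0.png'); print(n,np.round(c['cam_to_world'],2).tolist()); np.save(n+'.npy',P)
print(manip.read_state())
E
```

```text
scene [[0.7, 0.44, -0.56, 1244.26], [0.71, -0.43, 0.56, -627.54], [0.01, -0.79, -0.62, 839.87], [0.0, 0.0, 0.0, 1.0]]
side [[0.71, -0.44, 0.55, -92.01], [-0.7, -0.46, 0.54, -649.34], [0.01, -0.77, -0.64, 874.43], [0.0, 0.0, 0.0, 1.0]]
{'clock': 0.1, 'joints': array([ 1.28140149e+00,  3.00412708e-01,  1.52148554e+00, -8.33381274e-07,
        1.32069783e+00, -6.65889772e-02]), 'qd': array([-1.07311031e-03, -1.98833004e-03, -2.35846139e-03, -9.23383048e-05,
        7.51659109e-04,  1.05806164e-03]), 'effort': array([ 1.66350219e-03, -5.32652414e+01, -3.53278327e+01,  7.09709153e-02,
        2.36094289e-02, -3.73308740e-05]), 'eef_pos': array([121.46566414, 536.19261698, 204.95877634]), 'eef_rot': array([-3.14059140e+00, -6.59617985e-05,  2.91878697e+00]), 'wrist_force': array([-0.13991911,  0.18632077, -0.29107785]), 'moment': array([ 0.001149  , -0.02969817, -0.03198542]), 'finger_force': 0.0, 'finger_gap': 93.79793566585482}
```

View pics/scene0.png

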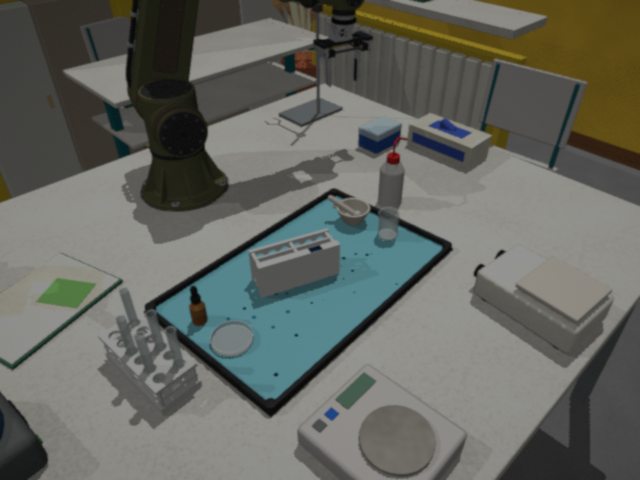

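View pics/side0.png

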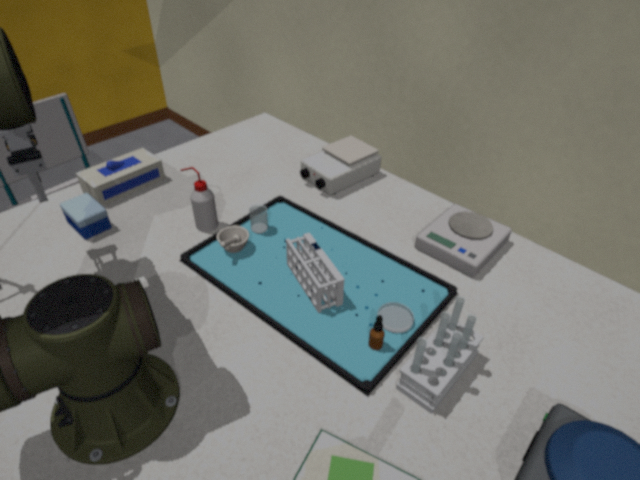

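The scene view shows the rack on its side at px (250–340, 232–300). Its underside faces the far rim, which runs from (450,245) to (270,405). The mortar and beaker are at about (352,210) and (388,225), the bottle at (197,308), and the dish at (232,338). The rack is yawed relative to the rim.

```bash
cat >> h.py <<'E'
def tray(P,F):
    hsv=cv2.cvtColor(F,cv2.COLOR_RGB2HSV)
    m=(hsv[...,0]>80)&(hsv[...,0]<105)&(hsv[...,1]>80)&(abs(P[...,2]-6)<5)
    m=cv2.morphologyEx(m.astype(np.uint8),cv2.MORPH_OPEN,np.ones((3,3)))>0
    n,l,s,_=cv2.connectedComponentsWithStats(m.astype(np.uint8)); m=l==1+s[1:,4].argmax()
    return cv2.minAreaRect(P[m][:,:2].astype(np.float32))
def blobs(P,r,zmin=12):
    box=cv2.boxPoints((r[0],(r[1][0]-8,r[1][1]-8),r[2]))
    Q=P.copy();Q[np.isnan(Q)]=-999
    m=(Q[...,2]>zmin)&(Q[...,2]<140)
    ins=np.array([cv2.pointPolygonTest(box,(float(a),float(b)),False)>0 if k else False for (a,b,_),k in zip(Q.reshape(-1,3),m.ravel())]).reshape(m.shape)
    n,l,s,_=cv2.connectedComponentsWithStats(ins.astype(np.uint8))
    return [Q[l==i] for i in range(1,n) if s[i,4]>40]
E
python3 - <<'E'
from h import *
for n in('scene','side'):
    P=np.load(n+'.npy');F=cv2.imread(f'pics/{n}0.png')[:,:,::-1].copy()
    r=tray(P,F);print(n,r,cv2.boxPoints(r).round().tolist())
    for B in blobs(P,r):
        print(len(B),B.min(0).round(),B.max(0).round(),np.median(B,0).round())
        if len(B)>1500 or np.ptp(B[:,1])>120:
            T=B[B[:,2]>88]; print(' top',len(T),cv2.minAreaRect(T[:,:2].astype(np.float32)),np.median(T[:,2]),cv2.boxPoints(cv2.minAreaRect(T[:,:2].astype(np.float32))).round().tolist())
E
```

```text
scene ((547.3336181640625, -7.752166748046875), (375.1298522949219, 616.0285034179688), 4.533239841461182) [[336.0, 284.0], [385.0, -330.0], [759.0, -300.0], [710.0, 314.0]]
815 [342. 180.  12.] [516. 291.  75.] [461. 220.  42.]
625 [492. 214.  12.] [604. 299.  80.] [581. 235.  53.]
54 [352.  50.  12.] [363. 139.  26.] [357.  92.  18.]
3932 [ 465. -138.   12.] [597.  69. 100.] [546. -47.  78.]
 top 1275 ((530.4542236328125, -33.338539123535156), (197.09555053710938, 76.36993408203125), 72.46997833251953) 92.69021270211499 [[464.0, -116.0], [537.0, -139.0], [597.0, 49.0], [524.0, 72.0]]
182 [ 365. -240.   12.] [385. -23.  24.] [ 376. -141.   17.]
 top 0 ((0.0, 0.0), (0.0, 0.0), 0.0) nan [[0.0, 0.0], [0.0, 0.0], [0.0, 0.0], [0.0, 0.0]]
83 [ 382. -315.   12.] [ 391. -241.   25.] [ 387. -282.   17.]
487 [ 480. -292.   12.] [ 512. -258.  107.] [ 500. -279.   53.]
320 [ 540. -303.   12.] [ 631. -214.   23.] [ 588. -260.   17.]
side ((559.7399291992188, -7.29949951171875), (375.7550048828125, 617.944091796875), 4.517542839050293) [[348.0, 286.0], [397.0, -330.0], [771.0, -301.0], [723.0, 31
[... 174 characters left out ...]
[ 725. -100.   12.] [751. 145.  25.] [740.  13.  17.]
 top 0 ((0.0, 0.0), (0.0, 0.0), 0.0) nan [[0.0, 0.0], [0.0, 0.0], [0.0, 0.0], [0.0, 0.0]]
2631 [ 465. -138.   12.] [593.  72.  98.] [519. -54.  70.]
 top 878 ((530.1207885742188, -34.44691467285156), (198.8052978515625, 70.98192596435547), 70.70122528076172) 92.34581046986045 [[464.0, -117.0], [531.0, -140.0], [596.0, 48.0], [529.0, 71.0]]
41 [ 747. -155.   12.] [ 755. -108.   24.] [ 752. -127.   17.]
120 [ 751. -297.   12.] [ 766. -157.   26.] [ 759. -233.   18.]
 top 0 ((0.0, 0.0), (0.0, 0.0), 0.0) nan [[0.0, 0.0], [0.0, 0.0], [0.0, 0.0], [0.0, 0.0]]
575 [ 474. -302.   12.] [ 632. -212.  107.] [ 489. -279.   36.]
  return _methods._mean(a, axis=axis, dtype=dtype,
  ret = ret.dtype.type(ret / rcount)
```

Request:
{"name": "servo_tool", "arguments": {
  "motion": [
    [[0, 0, 0.2, 0, 0, 0, 0], [0, 0, 0.2, 0, 0, 0, 0], [0.4, -0.7, 0.2, 0, 0, 0, 0], [0.4, -0.7, 0.2, 0, 0, 0, 0], [0.4, -0.7, 0.2, 0, 0, 0, 0], [0.4, -0.7, 0.2, 0, 0, 0, 0], [0.4, -0.7, 0.2, 0, 0, 0, 0], [0.4, -0.7, 0.2, 0, 0, 0, 0], [0.4, -0.7, 0.2, 0, 0, 0, 0], [0.4, -0.7, 0.2, 0, 0, 0, 0]]
  ]
}}

```text
clock: 1.1
eef_pos: [320.3, 187.2, 305.5]
eef_rot: [3.141, 0.0, 2.919]
wrist_force: [0.8, 0.6, 0.6]
finger_gap: 94.2
finger_force: 0.0
```

Request:
{"name": "servo_tool", "arguments": {
  "motion": [
    [[0.28, -0.396, 0, 0, 0, -0.031, 0], [0.28, -0.396, 0, 0, 0, -0.031, 0], [0.28, -0.396, 0, 0, 0, -0.031, 0], [0.28, -0.396, 0, 0, 0, -0.031, 0], [0.28, -0.396, 0, 0, 0, -0.031, 0], [0.28, -0.396, -0.2, 0, 0, -0.031, 0], [0.28, -0.396, -0.3, 0, 0, -0.031, 0], [0.28, -0.396, -0.4, 0, 0, -0.031, 0], [0.28, -0.396, -0.44, 0, 0, -0.031, 0], [0.28, -0.396, -0.44, 0, 0, -0.031, 0]]
  ]
}}

```text
clock: 2.1
eef_pos: [457.6, -8.7, 81.2]
eef_rot: [-3.14, -0.006, 2.821]
wrist_force: [0.4, 0.6, -0.3]
finger_gap: 93.8
finger_force: 0.0
```

Run:
```python
from h import *
c,P=cam('scene');d,Q=cam('side')
cv2.imwrite('pics/b.png',np.hstack([cv2.resize(c['frame'][150:400,130:430],None,fx=1.3,fy=1.3),cv2.resize(d['frame'][170:420,200:500],None,fx=1.3,fy=1.3)])[:,:,::-1])
print(manip.read_state()['eef_pos'])
```

```text
[458.29670106  -8.76768832  82.8216667 ]
```

View pics/b.png

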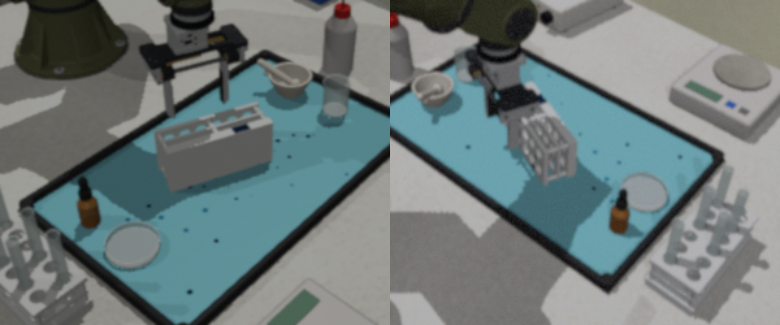

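The pictures show the fingers open behind the rack's holed face, parallel to it and clear of it. I'll move up to contact now.

Request:
{"name": "servo_tool", "arguments": {
  "motion": [
    [[0.04, -0.013, 0, 0, 0, 0, 0], [0.05, -0.0165, 0, 0, 0, 0, 0], [0.054, -0.018, 0, 0, 0, 0, 0], [0.058, -0.019, 0, 0, 0, 0, 0], [0.062, -0.0205, 0, 0, 0, 0, 0], [0.066, -0.022, 0, 0, 0, 0, 0], [0.068, -0.0225, 0, 0, 0, 0, 0], [0.07, -0.023, 0, 0, 0, 0, 0]]
  ]
}}

```text
clock: 3.0
eef_pos: [494.9, -20.4, 85.5]
eef_rot: [-3.142, -0.0, 2.821]
wrist_force: [-2.6, 0.9, 1.9]
finger_gap: 93.9
finger_force: 1.1
```

Request:
{"name": "servo_tool", "arguments": {
  "motion": [
    [[0.008, -0.0027, 0.005, 0, 0, 0, 0], [0.0165, -0.0055, 0.011, 0, 0, 0, 0], [0.025, -0.0083, 0.016, 0, 0, 0, 0], [0.034, -0.0113, 0.021, 0, 0, 0, 0], [0.0435, -0.0145, 0.025, 0, 0, 0, 0], [0.053, -0.0176, 0.029, 0, 0, 0, 0], [0.063, -0.021, 0.032, 0, 0, 0, 0], [0.0725, -0.024, 0.035, 0, 0, 0, 0], [0.083, -0.0275, 0.038, 0, 0, 0, 0], [0.088, -0.029, 0.039, 0, 0, 0, 0]]
  ]
}}

```text
clock: 4.0
eef_pos: [539.5, -35.1, 105.0]
eef_rot: [3.142, 0.0, 2.821]
wrist_force: [0.3, 0.4, -0.8]
finger_gap: 94.0
finger_force: 0.0
```

Run:
```python
from h import *
c,P=cam('scene');d,Q=cam('side')
cv2.imwrite('pics/c.png',np.hstack([cv2.resize(c['frame'][150:400,130:430],None,fx=1.3,fy=1.3),cv2.resize(d['frame'][170:420,200:500],None,fx=1.3,fy=1.3)])[:,:,::-1])
```

```text
(no output)
```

View pics/c.png

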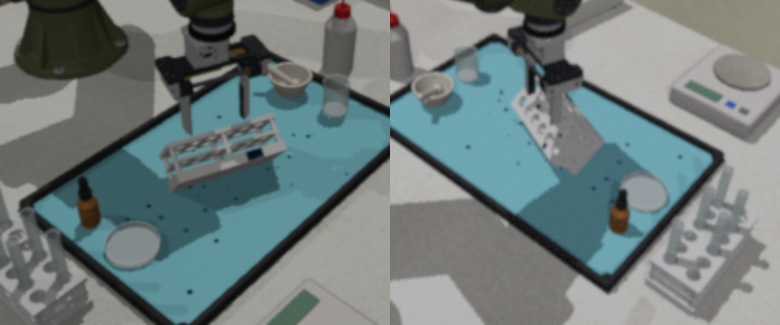

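The picture catches the rack past its balance point and falling freely, with no contact force. I'll wait, then back off.

Request:
{"name": "servo_tool", "arguments": {
  "motion": [
    [[0, 0, 0, 0, 0, 0, 0], [0, 0, 0, 0, 0, 0, 0], [0, 0, 0, 0, 0, 0, 0], [0, 0, 0, 0, 0, 0, 0], [0, 0, 0, 0, 0, 0, 0]]
  ]
}}

```text
clock: 4.6
eef_pos: [538.9, -34.9, 105.0]
eef_rot: [-3.142, 0.0, 2.821]
wrist_force: [0.2, -0.2, 0.2]
finger_gap: 93.7
finger_force: 0.0
```

```bash
cat >> h.py <<'E'
def rack():
    for n in('scene','side'):
        c,P=cam(n); Q=np.nan_to_num(P,nan=-999)
        m=(Q[...,2]>66)&(Q[...,2]<80)&(Q[...,0]>500)&(Q[...,0]<780)&(Q[...,1]>-200)&(Q[...,1]<150)
        k,l,s,_=cv2.connectedComponentsWithStats(m.astype(np.uint8),connectivity=8)
        m=l==1+s[1:,4].argmax()
        r=cv2.minAreaRect(Q[m][:,:2].astype(np.float32)); b=cv2.boxPoints(r)
        print(n,m.sum(),np.round(np.median(Q[m][:,2]),1),r,b.round().tolist())
        a=np.radians(4.52);t=(np.array(r[0])-[553.5,-7.5]);print(' tray xy',t@[np.cos(a),np.sin(a)],t@[-np.sin(a),np.cos(a)])
E
python3 - <<'E'
from h import *
rack()
c,P=cam('scene');d,Q=cam('side')
cv2.imwrite('pics/d.png',np.hstack([cv2.resize(c['frame'][150:400,130:430],None,fx=1.3,fy=1.3),cv2.resize(d['frame'][170:420,200:500],None,fx=1.3,fy=1.3)])[:,:,::-1])
print(manip.read_state()['eef_pos'])
E
```

```text
scene 2247 73.5 ((606.537353515625, -59.658470153808594), (197.65371704101562, 94.79230499267578), 71.70330047607422) [[531.0, -139.0], [621.0, -168.0], [683.0, 19.0], [593.0, 49.0]]
 tray xy 48.76194451052764 -56.17597034568558
side 1068 72.7 ((599.6848754882812, -79.66206359863281), (157.86044311523438, 90.31741333007812), 71.34314727783203) [[532.0, -140.0], [617.0, -169.0], [668.0, -19.0], [582.0, 10.0]]
 tray xy 40.354353670074744 -75.57732653747216
[538.9718214  -34.89603782 104.9352923 ]
```

View pics/d.png

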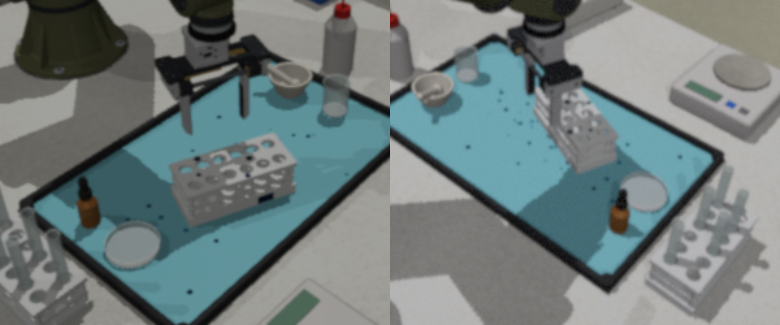

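The rack now stands upright, with its centre at about tray (47,−55) mm. Next I'll turn the tool parallel to the rim, lower it behind the rack, and push with both fingertips on the foot slab.

Request:
{"name": "servo_tool", "arguments": {
  "motion": [
    [[-0.06, 0, 0, 0, 0, 0.04, 0], [-0.062, -0.064, 0, 0, 0, 0.08, 0], [-0.062, -0.064, 0, 0, 0, 0.127, 0], [-0.062, -0.064, 0, 0, 0, 0.127, 0], [-0.062, -0.064, -0.08, 0, 0, 0.127, 0], [-0.062, -0.064, -0.14, 0, 0, 0.127, 0], [-0.062, -0.064, -0.17, 0, 0, 0.127, 0], [-0.062, -0.064, -0.182, 0, 0, 0.127, 0], [-0.062, -0.064, -0.182, 0, 0, 0.127, 0]]
  ]
}}

```text
clock: 5.7
eef_pos: [507.9, -66.6, 13.6]
eef_rot: [3.141, -0.001, -3.065]
wrist_force: [0.4, -0.6, 0.7]
finger_gap: 93.6
finger_force: 0.0
```

Request:
{"name": "servo_tool", "arguments": {
  "motion": [
    [[0.016, 0.0013, 0, 0, 0, 0, 0], [0.032, 0.0025, 0, 0, 0, 0, 0], [0.048, 0.0038, 0, 0, 0, 0, 0], [0.064, 0.005, 0, 0, 0, 0, 0], [0.08, 0.0063, 0, 0, 0, 0, 0], [0.096, 0.0076, 0, 0, 0, 0, 0], [0.112, 0.0089, 0, 0, 0, 0, 0], [0.128, 0.0101, 0, 0, 0, 0, 0], [0.144, 0.0114, 0, 0, 0, 0, 0], [0.16, 0.0126, 0, 0, 0, 0, 0]]
  ]
}}

```text
clock: 6.7
eef_pos: [588.6, -60.5, 13.9]
eef_rot: [-3.142, -0.0, -3.063]
wrist_force: [-0.8, -0.7, 0.2]
finger_gap: 93.8
finger_force: 0.4
```

Run:
```python
from h import *
rack()
c,P=cam('scene');d,Q=cam('side')
cv2.imwrite('pics/e.png',np.hstack([cv2.resize(c['frame'][150:400,150:450],None,fx=1.3,fy=1.3),cv2.resize(d['frame'][170:420,200:500],None,fx=1.3,fy=1.3)])[:,:,::-1])
```

```text
scene 2406 73.5 ((635.4031982421875, -45.18760681152344), (115.76860809326172, 200.53448486328125), 0.35577303171157837) [[577.0, 55.0], [578.0, -146.0], [694.0, -145.0], [693.0, 55.0]]
 tray xy 78.6784196537 -44.02494599968666
side 308 72.4 ((638.6346435546875, -126.19320678710938), (111.26448059082031, 42.67510223388672), 3.9175262451171875) [[582.0, -109.0], [585.0, -151.0], [696.0, -144.0], [693.0, -101.0]]
 tray xy 75.51599994414545 -125.03327006451933
```

View pics/e.png

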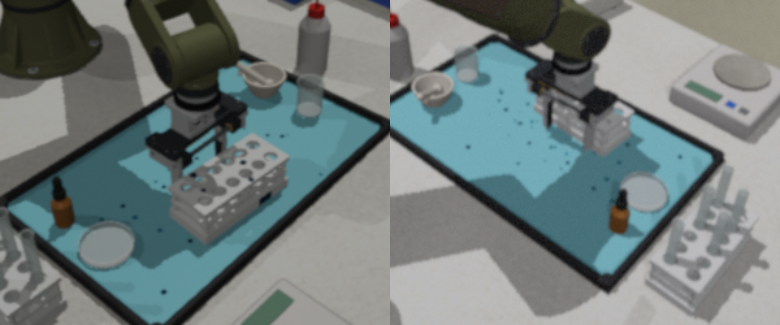

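The rack has swung nearly parallel to the rim, with both fingers behind it and nothing else touched. I'll carry on to about 8 mm short of the rim.

Request:
{"name": "servo_tool", "arguments": {
  "motion": [
    [[0.016, 0.0013, 0, 0, 0, 0, 0], [0.032, 0.0025, 0, 0, 0, 0, 0], [0.048, 0.0038, 0, 0, 0, 0, 0], [0.064, 0.005, 0, 0, 0, 0, 0], [0.08, 0.0063, 0, 0, 0, 0, 0], [0.092, 0.0073, 0, 0, 0, 0, 0], [0.1, 0.0079, 0, 0, 0, 0, 0], [0.104, 0.0082, 0, 0, 0, 0, 0], [0.104, 0.0082, 0, 0, 0, 0, 0]]
  ]
}}

```text
clock: 7.8
eef_pos: [640.2, -56.5, 13.8]
eef_rot: [3.142, 0.0, -3.063]
wrist_force: [0.3, 0.6, 0.2]
finger_gap: 94.0
finger_force: 0.0
```

Request:
{"name": "servo_tool", "arguments": {
  "motion": [
    [[0.003, 0.0002, 0, 0, 0, 0, 0], [0.006, 0.0005, 0, 0, 0, 0, 0], [0.008, 0.0006, 0, 0, 0, 0, 0], [0.008, 0.0006, 0, 0, 0, 0, 0]]
  ]
}}

```text
clock: 8.2
eef_pos: [644.1, -56.2, 13.9]
eef_rot: [3.142, 0.0, -3.063]
wrist_force: [0.3, 0.3, -0.1]
finger_gap: 94.0
finger_force: 0.0
```

Request:
{"name": "servo_tool", "arguments": {
  "motion": [
    [[0.002, 0.0002, 0, 0, 0, 0, 0], [0.004, 0.0003, 0, 0, 0, 0, 0], [0.006, 0.0005, 0, 0, 0, 0, 0], [0.008, 0.0006, 0, 0, 0, 0, 0]]
  ]
}}

```text
clock: 8.6
eef_pos: [647.9, -56.0, 14.0]
eef_rot: [-3.142, -0.0, -3.063]
wrist_force: [-11.3, -1.1, 5.9]
finger_gap: 94.2
finger_force: 5.9
```

Run:
```python
from h import *
rack()
print(manip.read_state())
c,P=cam('scene');d,Q=cam('side')
cv2.imwrite('pics/f.png',np.hstack([cv2.resize(c['frame'][150:400,150:450],None,fx=1.3,fy=1.3),cv2.resize(d['frame'][170:420,250:550],None,fx=1.3,fy=1.3)])[:,:,::-1])
```

```text
scene 2523 73.5 ((692.1849975585938, -38.59605407714844), (108.23114776611328, 200.6350860595703), 3.577577590942383) [[632.0, 58.0], [644.0, -142.0], [752.0, -135.0], [740.0, 65.0]]
 tray xy 135.8030821073183 -41.92870159150009
side 266 72.5 ((697.9264526367188, -119.96099853515625), (111.27932739257812, 38.64484786987305), 2.709343910217285) [[641.0, -103.0], [643.0, -142.0], [754.0, -137.0], [753.0, -98.0]]
 tray xy 135.11454685625134 -123.49305907855972
{'clock': 8.7, 'joints': array([-1.42380408e-01,  7.20072920e-01,  1.36438879e+00, -1.82017958e-04,
        1.05769022e+00, -1.79208949e+00]), 'qd': array([ 0.00073842,  0.00023236,  0.00365179,  0.00188809, -0.00517359,
        0.00037056]), 'effort': array([  0.46164284, -70.22582531, -31.99813843,   0.21890687,
        -0.62538916,   0.20661028]), 'eef_pos': array([647.85337306, -55.93925173,  13.94943668]), 'eef_rot': array([-3.14156075e+00, -5.80443054e-04, -3.06259051e+00]), 'wrist_force': array([-3.53702228, -0.64603846,  0.80460792]), 'moment': array([-0.04955304,  0.51787739,  0.20179278]), 'finger_force': 1.8859074264764786, 'finger_gap': 93.72086774639027}
```

View pics/f.png

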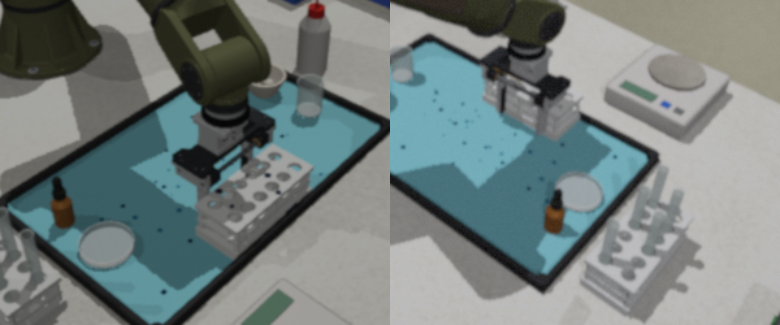

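The rack is at the rim and the force has risen. I'll press slightly more so it seats flush.

Request:
{"name": "servo_tool", "arguments": {
  "motion": [
    [[0.002, 0.0002, 0, 0, 0, 0, 0], [0.004, 0.0003, 0, 0, 0, 0, 0], [0.004, 0.0003, 0, 0, 0, 0, 0], [0.004, 0.0003, 0, 0, 0, 0, 0]]
  ]
}}

```text
clock: 9.2
eef_pos: [647.8, -55.9, 14.0]
eef_rot: [3.141, -0.006, -3.063]
wrist_force: [-24.6, -1.1, 13.7]
finger_gap: 94.0
finger_force: 12.8
```

The rack has stopped dead against the rim at 25 N. I'll back off and check.

Request:
{"name": "servo_tool", "arguments": {
  "motion": [
    [[-0.008, -0.0006, 0, 0, 0, 0, 0], [-0.016, -0.0013, 0, 0, 0, 0, 0], [-0.1, -0.008, 0, 0, 0, 0, 0], [-0.2, -0.016, 0, 0, 0, 0, 0], [-0.2, -0.016, 0.1, 0, 0, 0, 0], [-0.4, -0.03, 0.3, 0, 0, 0, 0], [-0.4, -0.03, 0.4, 0, 0, 0, 0], [-0.4, -0.03, 0.5, 0, 0, 0, 0], [-0.4, -0.03, 0.5, 0, 0, 0, 0]]
  ]
}}

```text
clock: 10.1
eef_pos: [457.6, -70.1, 239.8]
eef_rot: [-3.141, 0.001, -3.063]
wrist_force: [0.2, -0.6, -0.2]
finger_gap: 93.9
finger_force: 0.0
```

Run:
```python
from h import *
rack()
c,P=cam('scene');d,Q=cam('side')
cv2.imwrite('pics/g.png',np.hstack([cv2.resize(c['frame'][170:420,150:450],None,fx=1.3,fy=1.3),cv2.resize(d['frame'][170:420,250:550],None,fx=1.3,fy=1.3)])[:,:,::-1])
# rim top direction & position from side view
for n,Q in (('scene',P),('side',Q)):
    Q=np.nan_to_num(Q,nan=-999)
    m=(abs(Q[...,2]-22)<3)&(Q[...,0]>715)&(Q[...,0]<790)&(abs(Q[...,1])<290)
    A=Q[m]; a=np.radians(4.52);t=(A[:,:2]-[553.5,-7.5]); x=t@[np.cos(a),np.sin(a)];y=t@[-np.sin(a),np.cos(a)]
    print(n,len(A),np.percentile(x,[5,50,95]),np.degrees(np.polyfit(y,x,1)[0]))
```

```text
scene 2460 73.5 ((700.0227661132812, -38.332420349121094), (91.29093933105469, 200.19281005859375), 4.467942237854004) [[647.0, 58.0], [662.0, -142.0], [753.0, -135.0], [738.0, 65.0]]
 tray xy 143.63725050970496 -42.283559453817055
side 1343 72.6 ((700.005859375, -38.107322692871094), (93.93342590332031, 200.56707763671875), 5.326500415802002) [[644.0, 57.0], [663.0, -142.0], [756.0, -134.0], [737.0, 66.0]]
 tray xy 143.63813564248372 -42.05782950633884
scene 1406 [176.47550255 192.59858258 199.09747542] 0.15603548501172548
side 263 [166.13844843 191.3656068  197.65167898] 0.18196303625325913
```

View pics/g.png

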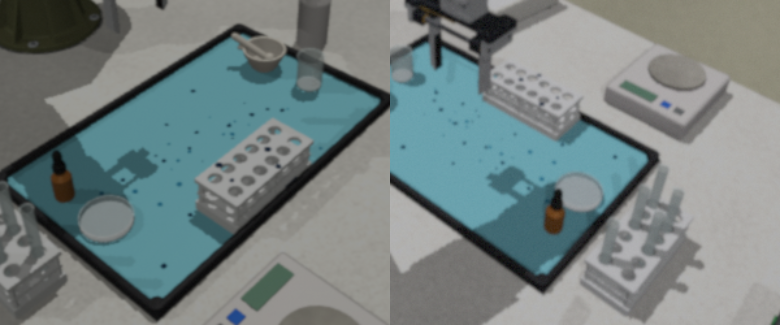

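The rack stands flush along the far rim at tray x ≈ 143.6 mm and within 1° of parallel. The other things are undisturbed.

```bash
python3 -c "
from cell import manip
print(manip.sign_off())"
```

```text
the job is handed in; nothing more can be done
None
```

The rack was pushed upright onto its feet and slid flush against the far rim (measured centre at tray x ≈ 143.6 mm, within about 1° of parallel); it was never gripped, the other things looked undisturbed, and the job is handed in, though sign-off returned no verdict.

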